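# Sweep an empty tape reel off the sewing bench into the push-flap bin

## Robot

A 7-joint arm with a two-finger parallel gripper is mounted at the origin on the work surface. World frame = base frame: x ahead of the robot, y to its left, z up, the work surface at z = 0. Lengths are in m, angles in degrees, forces in N, time in s.
With the tool pointing down it reaches from about 0.425 to 0.875 m from the base axis. Payload 4.7 kg.
Tool frame: the origin (TCP) lies at the very end of the fingers, on their centre line; the grasp point (between the pads) lies env.hold_point_z behind it (env.hold_point_z is the distance from the TCP to the grasp point, in m); z points along the fingers, y is the line along which they close (so a half turn about z gives the same grasp; the last joint's range is limited). The gripper opens to 87 mm and grips with 3 to 60 N. Pads are 19 mm wide; open, the fingers measure 117 mm over their backs; the gripper's body (75 mm by 190 mm) begins 51 mm behind the grasp point.
Start: joints at [-69.781, 18.392, -4.016, 83.108, 1.295, 78.541, -3.26], TCP at [0.216, 0.613, 0.223] pointing down, gripper open.
Joint ranges: [-163.93, 163.93], [-17.29, 119.83], [-79.2, 71.16], [3.27, 140.29], [-89.18, 269.18], [5.43, 117.66], [-154.24, 154.24]. Speed limits (degrees/s): [147.25, 147.25, 180, 180, 180, 180, 180].

## Interface

Orientations are given as [roll, pitch, yaw] about the fixed x, y, z axes, in that order (R = Rz(yaw) Ry(pitch) Rx(roll)).
In Python, from cell import env gives the robot as it stands.
- The arm moves only by the shell command python3 -m jog 'ROWS' [FORCE]. ROWS is JSON, a list of rows, each an object with "dp": the shift along the tool's x, y, z in cm, a list of three; "twist": the turn about the tool's z in degrees; "fingers": the opening, from 0 (shut) to 1 (fully open). A call has 1 to 8 rows; each row is the pose to reach, as a shift and turn from the pose commanded when the call began, along the tool's axes at that moment; what a row does not reach only later rows make up. A row lasts 1/8 s, in which the tool goes at most 62.5 mm and 10.7 degrees, less where a joint would pass 70% of its speed; a pose out of reach is approached as far as the arm can. A call with a gripper value outside its range is refused whole. The fingers move at their own pace and stop on an object; FORCE is the grip in N (left out, the last holds). Time passes only in rows, so rows that repeat a pose let the fingers close. It gives the time, the measured TCP pose, the force, the opening and the grip force at its end, in the units of the state.
- env.get_obs(): the state, without advancing time (a new reading comes with each control period).
- env.read_camera(name): name is "side" or "top" or "wrist"; returns a dict with "pixels" (420x560x3 uint8, blue, green, red), "depth" (420x560 float32, m along the optical axis (not along the pixel's ray), 0 where there is no reading), "fx", "fy", "cx", "cy" (pixels), "rvec" (rotation vector, rad) and "tvec" (3), from world to camera coordinates, as OpenCV has them. Camera axes: x right, y down, z forward; pixel columns grow to the right and rows downward; lengths in m; the calibration is good to about 2 mm. A picture is of the moment at which its call begins.
- env.sign_off(): hands the job in; it is judged then, once.
The state is a dict: "time_s": time; "qpos": joint angles; "joint_velocities": joint speeds; "effort": joint torques, N m; "tool_pos": TCP position; "tool_rot": TCP orientation; "force": force on the tool from outside, world axes, zero at the start; "wrist_torque": the same for the moment, N m; "grip_width": finger opening in m; "grasp_force": force on a finger pad.
Only numpy, scipy, OpenCV 4.12 (cv2) and the standard library are available. Lean on these libraries where they do the work, as an engineer would, in place of code of your own. Each camera call takes 0.05 s, during which the arm holds its last target. There are 200 camera calls.

## Task

Throw away the empty orange tape reel: with one finger press the red sprung flap of the waste bin down while the reel still lies on the bench, and holding it down push the reel over the edge into the bin with the other finger, then let the flap spring shut. Push the reel along the bench only, never pinch or lift it or shove it onto the shut flap, and leave the full reel, the thread cone and the oil bottle where they are.

Things in the scene. Friction and masses are not known exactly. Their poses are not given: they have to be found in the camera images.
- bin: Tall grey push-flap waste bin with a black lid, fixed on the floor against the left end of the bench. 360 mm along x, 270 mm along y, 746 mm high; origin at the centre of its flat lid top, 4 mm below the bench top; axes parallel to the world's. Opening in the lid: 230 mm along x, 140 mm along y (bin frame y -123 to +17 mm), edges 22 mm thick; 166 mm below the lid lie flattened cartons, onto which rubbish falls.
- bench_end (a point): Point on the straight left edge of the bench top (edge along x at y = 0.150, bench top at height 0). Beyond it a gap of 0 to 6 mm, then the bin's level black rim, 12 mm wide, then the opening.
- mouth (a point): Middle of the bench-side edge of the bin's opening, on the lid's top surface. Axes as the bin's.
- flap (a joint): Red sprung flap filling the opening, hinged along x at its far edge (axis 138 mm beyond point mouth in +y, 4 mm below lid top). 0 = shut, level; grows as the bench-side lip swings down; stop 1.25 rad. A spring shuts it (about 0.2 N m at 0, 0.4 at 1.2 rad); the reel's weight does not open it. Held at 0.8 rad or more it lets the reel drop through; much less and the reel can jam between rim and lip.
- flap_panel: The flap's red plate, 226 mm along x, 136 mm long, 4 mm thick, smooth. Origin on the hinge axis at the middle of its width; its -y axis runs along the plate to the lip.
- flap_lip (a point): Middle of the flap's free bench-side lip, on its upper face, 136 mm from the hinge axis.
- empty_reel: Empty tape reel of orange plastic lying flat on the bench: 42 mm in diameter, 18 mm high, two flanges 3 mm thick on a bare 20 mm hub, about 40 g, slides easily. Brown holes in its top flange. Origin at the centre of its underside, z axis up through the hub.
- full_reel: The same reel wound full with dark blue tape, 45 mm in diameter over the winding, about 110 g; blue spots in its top flange. Stays on the bench. Origin at the centre of its underside.
- thread_cone: White cone of thread on a red base, 80 mm in diameter, 150 mm tall, standing on the bench. Leave alone. Origin at the centre of its underside.
- oil_bottle: Small clear machine-oil bottle with red cap, 48 mm in diameter, 110 mm tall, standing on the bench. Leave alone. Origin at the centre of its underside.
Not all that is in view belongs to the job. Leave any turquoise or white look-alike of the empty_reel alone.

How it is judged (in metres and radians):
On the way, in this order (a step that is already met when the one before it is completed fails the run):
1. a finger holds the flap well open (at least 0.2 rad) while the empty reel still lies on the bench side of the opening (value of joint flap above 0.2 rad and contact force between the fingers and flap_panel above 0.3 N and y of empty_reel in the frame of mouth below -0.008 m and height (world z) of empty_reel above -0.01 m), for 0.1 s.
2. with a finger still holding the flap open, the reel is pushed over the edge and drops through the opening (value of joint flap above 0.2 rad and contact force between the fingers and flap_panel above 0.3 N and height (world z) of empty_reel below -0.02 m), for 0.03 s.
At the end, for the whole second after the job is handed in: The empty reel lies at rest down inside the bin (more than 0.13 m below the bench top), the flap is shut (within 0.06 rad), and the full reel, the cone and the bottle stand within 30 mm of where they were (height (world z) of empty_reel below -0.13 m and horizontal distance between empty_reel and bin below 0.22 m and linear speed of empty_reel below 0.1 m/s and value of joint flap below 0.06 rad and height (world z) of full_reel above -0.005 m and distance of each of full_reel, thread_cone, oil_bottle from where it was at the start of the episode below 0.03 m); the robot touches nothing.
It fails at once if the empty reel is lifted off the bench (by 30 mm or more) (height (world z) of empty_reel above 0.03 m).
It fails at once if the empty reel is pinched or crushed (over 15 N from the fingers) (contact force between the fingers and empty_reel above 15 N).
It fails at once if the empty reel is shoved onto the shut flap (y of empty_reel in the frame of mouth above 0.015 m and height (world z) of empty_reel above -0.015 m and value of joint flap below 0.15 rad).
It fails at once if the full reel is pushed away (30 mm) (distance of full_reel from where it was at the start of the episode above 0.03 m).
It fails at once if the thread cone or the oil bottle is pushed away (30 mm) or knocked over (distance of any of thread_cone, oil_bottle from where it was at the start of the episode above 0.03 m or angle between any of thread_cone, oil_bottle's own z axis and vertical above 0.3 rad).
It also fails if it takes over 48 s, if anything falls off the work surface, if the arm or the gripper's body presses on something with over 40 N, if the wrist force passes 120 N, or if a joint passes its speed limit or range.

## Working session

There is one attempt and no reset: what is moved stays moved. The work goes in short steps, Python scripts to look and compute and a shell command to move; the robot and the scene stay as the last step left them, time stands still between calls to the robot, and variables do not carry over. Pictures are saved under pics/ and viewed, at most 10 in all, crops included, and the job is handed in when it is done.

```bash
mkdir -p pics
cat > h.py <<'E'
import numpy as np, cv2
from cell import env
def cam(n):
    d=env.read_camera(n); d['R']=cv2.Rodrigues(np.array(d['rvec'],float))[0]; d['t']=np.array(d['tvec'],float).ravel(); return d
def ray(d,u,v,z):
    r=d['R'].T@np.array([(u-d['cx'])/d['fx'],(v-d['cy'])/d['fy'],1]); c=-d['R'].T@d['t']
    return c+r*(z-c[2])/r[2]
E
python3 - <<'E'
from h import *
o=env.get_obs(); print(o['tool_pos'],o['tool_rot'],o['grip_width'],env.hold_point_z,o['force'])
for n in ('top','side'):
    d=cam(n); cv2.imwrite(f'pics/{n}0.png',d['pixels']); print(n,-d['R'].T@d['t'],d['R'][2])
E
```

```text
[0.21587842 0.61252684 0.22145832] [-1.79890654e+02  6.07324241e-03  1.60594037e+02] 0.08682563696804584 0.0187 [-0.07355013 -0.05780864  0.36334975]
top [0.4004322  0.04583231 1.12058773] [ 0.10696735 -0.03236929 -0.99373549]
side [ 0.00177928 -0.47667698  0.43810044] [ 0.62251889  0.60457493 -0.49695009]
```

View pics/top0.png

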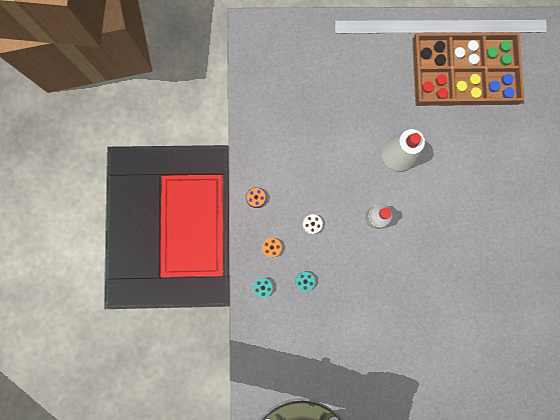

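View pics/side0.png

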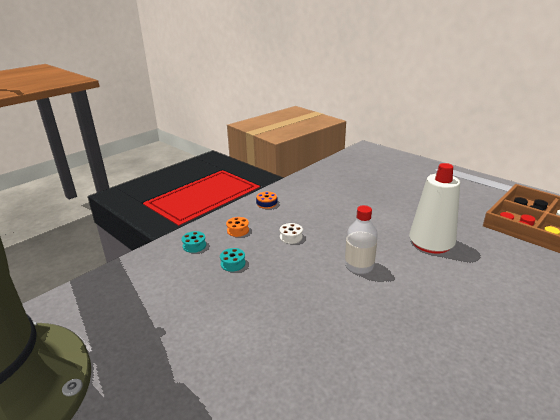

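The top view has five reels. At (272,247) is an orange one with brown holes and at (256,197) an orange one with blue spots, which is the full reel. The look-alikes are white at (313,224) and turquoise at (263,288) and (305,282). The red flap spans about (161..223, 175..277). I choose (272,247), and I'll check it in a close crop.

Run:
```python
from h import *
d=cam('top'); p=d['pixels']; hsv=cv2.cvtColor(p,cv2.COLOR_BGR2HSV)
def blobs(m,z,nm,amin=60):
    n,l,s,c=cv2.connectedComponentsWithStats(cv2.morphologyEx(m,cv2.MORPH_CLOSE,np.ones((5,5))))
    for i in range(1,n):
        if s[i,4]>amin:
            x,y,w,h=s[i,:4]; print(nm,s[i].tolist(),c[i].round(1),'centre',ray(d,*c[i],z).round(4), 'corners',ray(d,x,y,z)[:2].round(3),ray(d,x+w,y+h,z)[:2].round(3))
blobs(cv2.inRange(hsv,(8,150,120),(22,255,255)),.018,'orange')
blobs(cv2.inRange(hsv,(80,120,80),(95,255,255)),.018,'teal')
blobs(cv2.inRange(hsv,(0,180,120),(5,255,255)),-.006,'red',1000)
w=cv2.inRange(hsv,(0,0,200),(180,40,255)); w[:, :230]=0; blobs(w,.018,'white')
print('edge',ray(d,229.5,226,0),'bottle',ray(d,386,213,.11),'cone top',ray(d,413,140,.15))
cv2.imwrite('pics/crop.png',cv2.resize(p[165:310,140:400],None,fx=3,fy=3,interpolation=cv2.INTER_CUBIC))
```

```text
orange [488, 72, 28, 25, 105] [505.1  83.9] centre [ 0.8037 -0.4838  0.018 ] corners [ 0.832 -0.446] [ 0.773 -0.507]
orange [247, 188, 19, 19, 276] [255.7 196.8] centre [0.553  0.0886 0.018 ] corners [0.573 0.107] [0.53  0.066]
orange [263, 238, 18, 19, 279] [271.5 247.1] centre [0.442  0.0557 0.018 ] corners [0.462 0.074] [0.42  0.036]
teal [296, 272, 19, 19, 291] [305. 281.] centre [ 0.3673 -0.0154  0.018 ] corners [0.387 0.004] [ 0.345 -0.037]
teal [254, 278, 19, 20, 287] [262.6 287.4] centre [0.3558 0.0764 0.018 ] corners [0.376 0.095] [0.333 0.054]
red [161, 175, 61, 102, 6126] [191.  225.2] centre [ 0.495   0.2339 -0.006 ] corners [0.609 0.301] [0.379 0.166]
white [335, 20, 211, 13, 2462] [440.7  25.9] centre [ 0.9436 -0.3425  0.018 ] corners [ 0.959 -0.098] [ 0.925 -0.588]
white [468, 41, 11, 23, 181] [473.1  51.9] centre [ 0.8805 -0.4144  0.018 ] corners [ 0.907 -0.404] [ 0.852 -0.426]
white [455, 47, 10, 10, 83] [459.5  51.8] centre [ 0.8811 -0.3827  0.018 ] corners [ 0.893 -0.373] [ 0.868 -0.395]
white [399, 129, 26, 25, 312] [410.4 141.6] centre [ 0.672  -0.2596  0.018 ] corners [ 0.701 -0.235] [ 0.643 -0.291]
white [368, 211, 17, 16, 172] [375.6 218.9] centre [ 0.4994 -0.1741  0.018 ] corners [ 0.517 -0.158] [ 0.481 -0.194]
white [303, 214, 20, 20, 305] [312.1 223.5] centre [ 0.4917 -0.0339  0.018 ] corners [ 0.513 -0.015] [ 0.468 -0.057]
edge [0.49113886 0.14806694 0.        ] bottle [ 0.50276112 -0.17748283  0.11      ] cone top [ 0.64271987 -0.22827003  0.15      ]
```

View pics/crop.png

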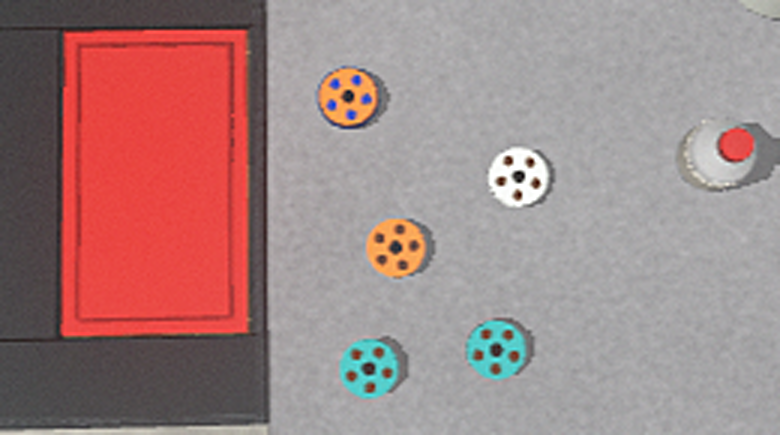

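The crop confirms (272,247): an orange reel with brown holes and a bare hub, at world (0.442, 0.056). The full reel has blue spots and sits at (0.553, 0.089). The fingertips are level and the jog has no tilt command. So I'll first test, up in free space, how the arm behaves at its inner reach limit.

```bash
python3 -m jog '[{"dp":[0,-6,0],"fingers":1},{"dp":[0,-12,0],"fingers":1},{"dp":[0,-18,0],"fingers":1},{"dp":[0,-24,0],"fingers":1},{"dp":[0,-30,0],"fingers":1},{"dp":[0,-34,0],"fingers":1}]'; python3 -c "
from h import *
o=env.get_obs();print(o['tool_pos'],o['tool_rot'],o['qpos'])"
```

```text
[0.21595035 0.61263757 0.22170364] [-1.79915346e+02  4.90869526e-03  1.60585956e+02] [-69.77940777  18.43045077  -4.01507182  83.15839611   1.29472021
  78.54100647  -3.26234662]validation failed for argument at $[0]...
```

```bash
python3 -m jog '[{"dp":[0,-6,0],"twist":0,"fingers":1},{"dp":[0,-12,0],"twist":0,"fingers":1},{"dp":[0,-18,0],"twist":0,"fingers":1},{"dp":[0,-24,0],"twist":0,"fingers":1},{"dp":[0,-30,0],"twist":0,"fingers":1},{"dp":[0,-34,0],"twist":0,"fingers":1}]'; python3 -c "
from h import *
o=env.get_obs();print(o['tool_pos'],o['tool_rot'],o['qpos'])"
```

```text
time_s: 0.9
tool_pos: [0.1056, 0.3172, 0.1961]
tool_rot: [-176.1, 0.7, 160.9]
force: [-0.7, 0.6, 1.1]
grip_width: 0.0869
grasp_force: 0.0
[0.10556029 0.31717096 0.19610233] [-176.06954913    0.73604872  160.9124606 ] [-51.29523749 -17.23374316 -20.67909673 121.35171147  -5.37325618
  78.82952844   1.1995741 ]
```

```bash
python3 -m jog '[{"dp":[0,-6,0],"twist":0,"fingers":1},{"dp":[0,-10,0],"twist":0,"fingers":1},{"dp":[0,-10,0],"twist":0,"fingers":1},{"dp":[0,-10,0],"twist":0,"fingers":1}]';  python3 -m jog '[{"dp":[0,6,0],"twist":0,"fingers":1},{"dp":[0,12,0],"twist":0,"fingers":1},{"dp":[0,12,0],"twist":0,"fingers":1},{"dp":[0,12,0],"twist":0,"fingers":1}]'
```

```text
time_s: 1.4
tool_pos: [0.0658, 0.2218, 0.1558]
tool_rot: [-163.5, 9.8, 162.1]
force: [-0.0, 0.3, 0.6]
grip_width: 0.0869
grasp_force: 0.0
time_s: 1.9
tool_pos: [0.1061, 0.3283, 0.1214]
tool_rot: [-163.3, 9.8, 162.2]
force: [0.6, -0.4, 1.0]
grip_width: 0.087
grasp_force: 0.0
```

The tilt left by an out-of-reach pull stays in the commanded pose, so I can tip the hand until one finger is lower. I need about 25° toward -y. Any more and the gripper body would hit the lid.

```bash
cat >> h.py <<'E'
from scipy.spatial.transform import Rotation as Ro
def tool():
    o=env.get_obs(); return np.array(o['tool_pos']), Ro.from_euler('xyz',o['tool_rot'],degrees=True).as_matrix(), o
def show(*targets):
    p,R,o=tool(); print('p',p.round(4),'x',R[:,0].round(3),'y',R[:,1].round(3),'z',R[:,2].round(3),'t',o['time_s'],'q',np.round(o['qpos'],0))
    h=np.array([R[1,2],-R[0,2]]); print('tilt',np.degrees(np.arccos(-R[2,2])).round(1))
    tw=np.degrees(np.arctan2(-R[2,0],-R[2,1])); print('twist for steepest y (A=+y low): ',tw.round(1))
    for t in targets: print(t,'dp cm',(R.T@(np.array(t)-p)*100).round(2))
E
python3 -c "
from h import *
show([.2,.22,.25],[.25,.26,.25])"
```

```text
p [0.1061 0.3283 0.1214] x [-0.938  0.302 -0.17 ] y [ 0.34   0.897 -0.284] z [ 0.067 -0.324 -0.944] t 1.9 q [-55.   2. -28. 117.   7.  80. -15.]
tilt 19.3
twist for steepest y (A=+y low):  30.9
[0.2, 0.22, 0.25] dp cm [-14.26 -10.17  -8.  ]
[0.25, 0.26, 0.25] dp cm [-17.74  -4.88  -8.96]
```

```bash
sed -i 's/np.arctan2(-R\[2,0\],-R\[2,1\])/np.arctan2(R[2,0],-R[2,1])/' h.py
python3 -m jog '[{"dp":[-5,-3.5,-3],"twist":-8,"fingers":1},{"dp":[-10,-7,-6],"twist":-16,"fingers":1},{"dp":[-14,-10,-8],"twist":-24,"fingers":1},{"dp":[-14,-10,-8],"twist":-30,"fingers":1},{"dp":[-14,-10,-8],"twist":-30,"fingers":1}]'; python3 -c "
from h import *
show([.25,.26,.25],[.442,.0,.25])"
```

```text
time_s: 2.52
tool_pos: [0.1979, 0.2218, 0.2506]
tool_rot: [-160.9, 0.6, -169.3]
force: [-1.1, -0.1, 0.1]
grip_width: 0.0874
grasp_force: 0.0
p [0.1979 0.2218 0.2506] x [-0.983 -0.185 -0.01 ] y [-0.172  0.929 -0.327] z [ 0.07  -0.32  -0.945] t 2.525 q [-48. -15. -16. 116.   8.  93.  37.]
tilt 19.1
twist for steepest y (A=+y low):  -1.8
[0.25, 0.26, 0.25] dp cm [-5.82  2.67 -0.8 ]
[0.442, 0.0, 0.25] dp cm [-19.87 -24.79   8.86]
```

```bash
python3 -m jog '[{"dp":[3,-4.5,1.4],"twist":0,"fingers":1},{"dp":[5,-8,2.5],"twist":0,"fingers":1},{"dp":[5,-8,2.5],"twist":0,"fingers":1}]'; python3 -c "
from h import *
show([.442,.0,.25])"
```

```text
time_s: 2.9
tool_pos: [0.1673, 0.1588, 0.2101]
tool_rot: [-158.2, -7.6, -168.5]
force: [3.0, -2.0, 1.1]
grip_width: 0.087
grasp_force: 0.0
p [0.1673 0.1588 0.2101] x [-0.971 -0.198  0.132] y [-0.233  0.9   -0.368] z [-0.046 -0.388 -0.921] t 2.9 q [-59. -17.  -3. 124.   7.  95.  40.]
tilt 23.0
twist for steepest y (A=+y low):  19.7
[0.442, 0.0, 0.25] dp cm [-23.03 -22.16   1.22]
```

```bash
python3 -m jog '[{"dp":[-6,-5,0],"twist":5,"fingers":1},{"dp":[-11,-10,0],"twist":10,"fingers":1},{"dp":[-17,-15,0],"twist":15,"fingers":1},{"dp":[-22,-20,1],"twist":20,"fingers":1},{"dp":[-23,-24,3],"twist":20,"fingers":1},{"dp":[-23,-24,3],"twist":20,"fingers":1}]'
cat >> h.py <<'E'
def fing():
    p,R,o=tool(); g=o['grip_width']/2
    for n,k in (('A out',g+.015),('A in',g),('B in',-g),('B out',-g-.015)): print(n,(p+k*R[:,1]).round(4))
E
python3 -c "
from h import *
show(); fing()"
```

```text
time_s: 3.65
tool_pos: [0.447, -0.0317, 0.2354]
tool_rot: [-157.1, -0.5, 171.9]
force: [-0.4, -0.8, -0.1]
grip_width: 0.0871
grasp_force: 0.0
p [ 0.447  -0.0317  0.2354] x [-0.99   0.141  0.009] y [ 0.126  0.913 -0.389] z [-0.063 -0.384 -0.921] t 3.65 q [-42.  -2.  25. 108.  22.  85.  61.]
tilt 22.9
twist for steepest y (A=+y low):  1.3
A out [0.4544 0.0218 0.2126]
A in [0.4525 0.0081 0.2185]
B in [ 0.4415 -0.0714  0.2523]
B out [ 0.4396 -0.0851  0.2582]
```

```bash
python3 -m jog '[{"dp":[0,1.8,5],"twist":-7,"fingers":1},{"dp":[0.1,3.6,10],"twist":-7,"fingers":1},{"dp":[0.2,5.4,15],"twist":-7,"fingers":1},{"dp":[0.2,6.8,18.7],"twist":-7,"fingers":1},{"dp":[0.2,6.8,18.7],"twist":-7,"fingers":1},{"dp":[0.2,6.8,18.7],"twist":-7,"fingers":1}]'; python3 -c "
from h import *
show(); fing(); d=cam('side'); cv2.imwrite('pics/s1.png',d['pixels'])"
```

```text
time_s: 4.4
tool_pos: [0.4418, -0.038, 0.0379]
tool_rot: [-157.4, -3.2, 178.7]
force: [0.1, 0.2, 0.2]
grip_width: 0.0869
grasp_force: 0.0
p [ 0.4418 -0.038   0.0379] x [-0.998  0.023  0.056] y [-0.     0.923 -0.384] z [-0.06  -0.383 -0.922] t 4.4 q [-40.  11.  27. 121.  19.  60.  64.]
tilt 22.8
twist for steepest y (A=+y low):  8.2
A out [0.4418 0.016  0.0155]
A in [0.4418 0.0021 0.0212]
B in [ 0.4418 -0.0781  0.0546]
B out [ 0.4418 -0.092   0.0604]
```

View pics/s1.png

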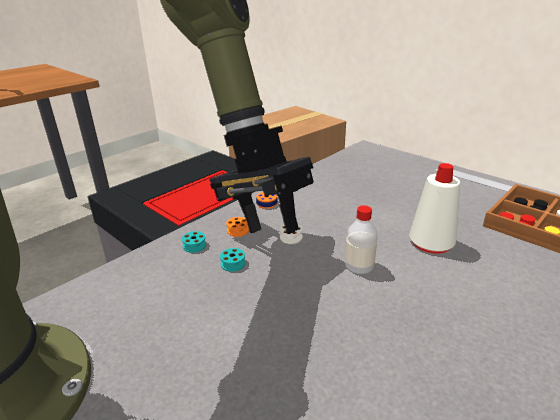

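The side view shows the hand tilted as planned, with the lower finger just behind the orange reel at (237,227). Next I lower it and push the reel toward the edge.

```bash
python3 -m jog '[{"dp":[0,0.1,1.1],"twist":0,"fingers":1},{"dp":[0,2,0.3],"twist":0,"fingers":1},{"dp":[0,3.8,-0.45],"twist":0,"fingers":1},{"dp":[0.1,5.2,-1.0],"twist":0,"fingers":1},{"dp":[0.1,6.5,-1.55],"twist":0,"fingers":1},{"dp":[0.1,7.5,-1.95],"twist":0,"fingers":1},{"dp":[0.15,8.2,-2.25],"twist":0,"fingers":1},{"dp":[0.15,8.5,-2.4],"twist":0,"fingers":1}]'
cat >> h.py <<'E'
def reel(n='top'):
    d=cam(n); hsv=cv2.cvtColor(d['pixels'],cv2.COLOR_BGR2HSV)
    m=cv2.morphologyEx(cv2.inRange(hsv,(8,150,120),(22,255,255)),cv2.MORPH_CLOSE,np.ones((5,5)))
    k,l,s,c=cv2.connectedComponentsWithStats(m)
    for i in range(1,k):
        if s[i,4]>40: print(n,s[i].tolist(),ray(d,*c[i],.018).round(4))
    return d
E
python3 -c "
from h import *
show(); fing(); d=reel(); reel('side')"
```

```text
time_s: 5.45
tool_pos: [0.4409, 0.0493, 0.0261]
tool_rot: [-157.3, -3.3, 178.7]
force: [0.2, -1.3, 0.3]
grip_width: 0.0866
grasp_force: 0.7
p [0.4409 0.0493 0.0261] x [-0.998  0.023  0.058] y [-0.001  0.923 -0.385] z [-0.062 -0.384 -0.921] t 5.45 q [-46.  15.  23. 118.  15.  62.  57.]
tilt 22.9
twist for steepest y (A=+y low):  8.5
A out [0.4408 0.1031 0.0037]
A in [0.4408 0.0892 0.0094]
B in [0.4409 0.0093 0.0428]
B out [ 0.4409 -0.0046  0.0485]
top [440, 33, 49, 1, 49] [ 0.926  -0.3959  0.018 ]
top [463, 47, 17, 11, 42] [ 0.8792 -0.4098  0.018 ]
top [497, 80, 18, 15, 62] [ 0.798  -0.4823  0.018 ]
top [247, 188, 19, 19, 277] [0.5529 0.0886 0.018 ]
side [0, 65, 96, 35, 1929] [0.6485 1.6127 0.018 ]
side [193, 167, 39, 20, 165] [0.5387 0.2677 0.018 ]
side [484, 185, 76, 67, 2142] [ 0.8187 -0.3413  0.018 ]
side [257, 192, 20, 17, 204] [0.5449 0.0817 0.018 ]
side [204, 206, 17, 18, 198] [0.423 0.114 0.018]
```

```bash
python3 -m jog '[{"dp":[0,-0.85,-0.7],"twist":0,"fingers":1},{"dp":[0.3,-2,-4],"twist":0,"fingers":1},{"dp":[0.5,-2.7,-6.5],"twist":0,"fingers":1},{"dp":[0.5,1.5,-8.2],"twist":0,"fingers":1},{"dp":[0.6,5,-9.7],"twist":0,"fingers":1},{"dp":[0.6,5,-9.7],"twist":0,"fingers":1}]'
python3 -c "
from h import *
show(); fing(); d=reel(); cv2.imwrite('pics/t2.png',cv2.resize(d['pixels'][150:320,100:340],None,fx=3,fy=3)); d=reel('side');cv2.imwrite('pics/s2.png',cv2.resize(d['pixels'][120:300,80:330],None,fx=3,fy=3))"
```

```text
time_s: 6.3
tool_pos: [0.4411, 0.1356, 0.097]
tool_rot: [-157.5, -3.3, 178.9]
force: [-0.3, 0.8, -0.6]
grip_width: 0.0868
grasp_force: 0.0
p [0.4411 0.1356 0.097 ] x [-0.998  0.019  0.057] y [-0.005  0.924 -0.383] z [-0.06  -0.382 -0.922] t 6.3 q [-51.  13.  19. 110.  13.  74.  52.]
tilt 22.8
twist for steepest y (A=+y low):  8.5
A out [0.4408 0.1896 0.0746]
A in [0.4409 0.1757 0.0803]
B in [0.4412 0.0955 0.1136]
B out [0.4413 0.0817 0.1193]
top [440, 33, 79, 1, 79] [ 0.9258 -0.4309  0.018 ]
top [489, 73, 26, 19, 84] [ 0.806  -0.4827  0.018 ]
top [247, 188, 19, 19, 276] [0.553  0.0886 0.018 ]
side [0, 65, 96, 35, 1936] [0.6485 1.6133 0.018 ]
side [162, 118, 37, 22, 149] [0.6925 0.6098 0.018 ]
side [484, 185, 76, 67, 2292] [ 0.8194 -0.3411  0.018 ]
side [257, 192, 20, 17, 214] [0.5436 0.0815 0.018 ]
side [204, 205, 22, 19, 342] [0.4311 0.1126 0.018 ]
```

View pics/s2.png

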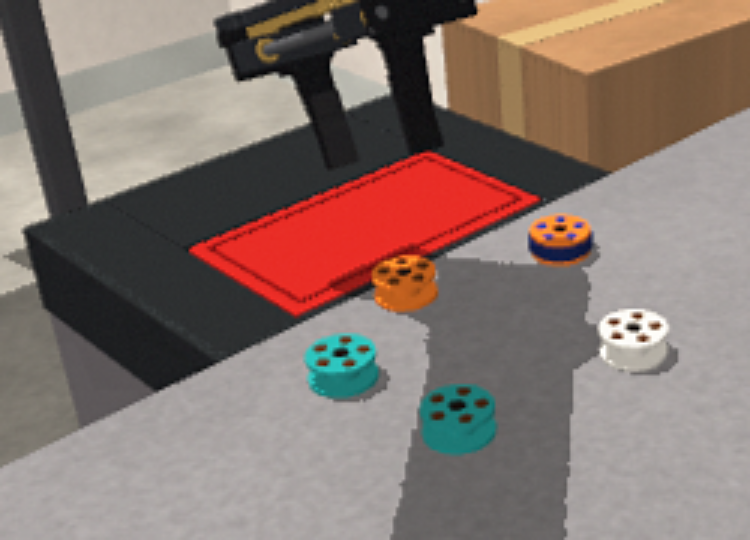

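The reel sits upright at the bench edge, with its top flange centred at side-image pixel (214,210). I'll convert that, using the full reel at (267,196) as a check.

```bash
python3 -c "
from h import *
d=cam('side'); print(ray(d,214.3,210.3,.018),ray(d,266.7,196.3,.018))"
```

```text
[0.44002753 0.12409734 0.018     ] [0.55062189 0.08741522 0.018     ]
```

```bash
python3 -m jog '[{"dp":[0,-0.6,0.25],"twist":0,"fingers":1},{"dp":[-0.2,1,4.2],"twist":0,"fingers":1},{"dp":[-0.4,2.2,7],"twist":0,"fingers":1},{"dp":[-0.6,2.8,8.5],"twist":0,"fingers":1},{"dp":[-0.7,3.25,9.55],"twist":0,"fingers":1},{"dp":[-0.75,3.55,10.2],"twist":0,"fingers":1},{"dp":[-0.75,3.6,10.35],"twist":0,"fingers":1}]'
python3 -c "
from h import *
show(); fing(); d=cam('side');cv2.imwrite('pics/s3.png',cv2.resize(d['pixels'][120:300,80:330],None,fx=3,fy=3))"
```

```text
time_s: 7.32
tool_pos: [0.4422, 0.126, -0.0128]
tool_rot: [-157.3, -3.3, 178.7]
force: [-1.3, 0.3, 2.5]
grip_width: 0.0871
grasp_force: 0.9
p [ 0.4422  0.126  -0.0128] x [-0.998  0.023  0.057] y [-0.001  0.923 -0.385] z [-0.062 -0.384 -0.921] t 7.325 q [-49.  22.  19. 114.  12.  61.  51.]
tilt 22.9
twist for steepest y (A=+y low):  8.5
A out [ 0.4422  0.18   -0.0354]
A in [ 0.4422  0.1662 -0.0296]
B in [0.4423 0.0858 0.0039]
B out [0.4423 0.072  0.0097]
```

View pics/s3.png

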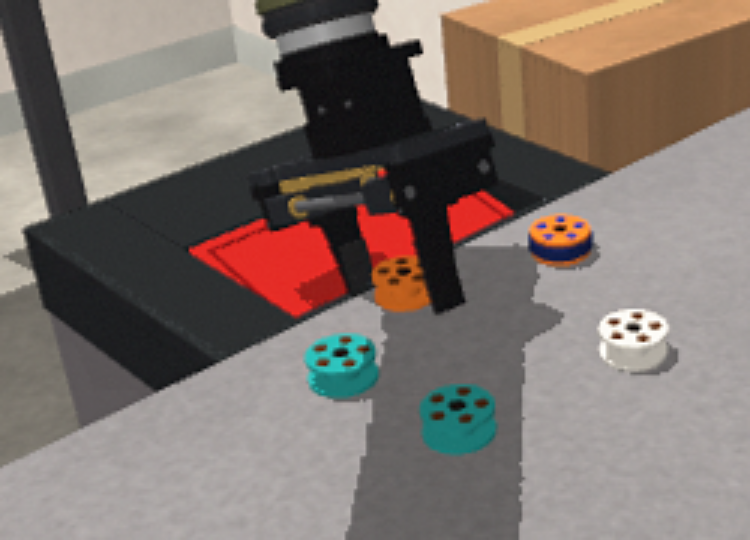

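The flap is pressed (2.5 N, about 0.25 rad) with the reel at (403,271) still on the bench between the fingers. Now I push with the upper finger.

```bash
python3 -m jog '[{"dp":[0,1.1,-0.45],"twist":0,"fingers":1},{"dp":[0,2,-0.85],"twist":0,"fingers":1},{"dp":[0.1,2.9,-1.2],"twist":0,"fingers":1},{"dp":[0.1,3.7,-1.55],"twist":0,"fingers":1},{"dp":[0.1,4.4,-1.8],"twist":0,"fingers":1},{"dp":[0.1,5.1,-2.1],"twist":0,"fingers":1},{"dp":[0.1,5.8,-2.4],"twist":0,"fingers":1},{"dp":[0.15,6.5,-2.7],"twist":0,"fingers":1}]'
python3 -c "
from h import *
show(); fing(); d=reel(); e=reel('side')
a=cv2.resize(d['pixels'][150:320,100:340],(400,283)); b=cv2.resize(e['pixels'][120:300,80:330],(400,288))
cv2.imwrite('pics/s4.png',cv2.resize(np.vstack([a,b]),None,fx=1,fy=1))"
```

```text
time_s: 8.38
tool_pos: [0.4419, 0.1969, -0.0133]
tool_rot: [-157.3, -3.3, 178.7]
force: [-0.0, -4.3, 2.9]
grip_width: 0.0869
grasp_force: 1.8
p [ 0.4419  0.1969 -0.0133] x [-0.998  0.023  0.058] y [-0.001  0.923 -0.385] z [-0.062 -0.384 -0.921] t 8.375 q [-53.  26.  17. 108.  10.  64.  47.]
tilt 22.9
twist for steepest y (A=+y low):  8.5
A out [ 0.4419  0.2508 -0.0357]
A in [ 0.4419  0.2369 -0.03  ]
B in [0.442  0.1568 0.0035]
B out [0.442  0.1429 0.0092]
top [440, 33, 69, 1, 69] [ 0.9259 -0.4192  0.018 ]
top [464, 47, 17, 17, 50] [ 0.8752 -0.4081  0.018 ]
top [497, 73, 18, 21, 68] [ 0.8036 -0.4847  0.018 ]
top [247, 188, 19, 19, 275] [0.553  0.0887 0.018 ]
side [0, 65, 96, 35, 1933] [0.6485 1.6139 0.018 ]
side [154, 165, 30, 17, 105] [0.4799 0.3575 0.018 ]
side [486, 185, 74, 67, 1710] [ 0.825  -0.3388  0.018 ]
side [257, 192, 20, 17, 214] [0.5436 0.0815 0.018 ]
```

View pics/s4.png

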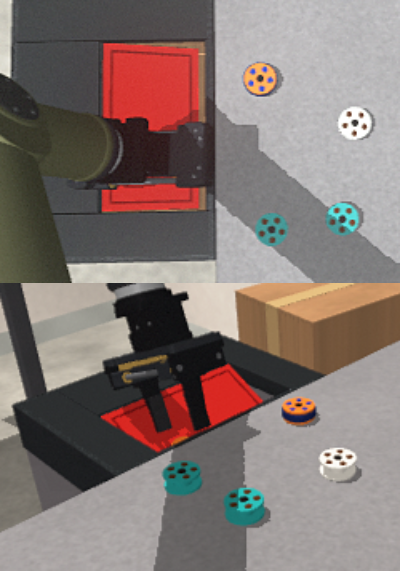

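The reel has tipped and now lies half in, between the fingers (orange patch at (178,440) in the lower picture). Pushing on brings the lower finger nearer the hinge, which opens the flap wider.

```bash
python3 -m jog '[{"dp":[0,0.3,-0.15],"twist":0,"fingers":1},{"dp":[0,0.6,-0.25],"twist":0,"fingers":1},{"dp":[0,0.9,-0.4],"twist":0,"fingers":1},{"dp":[0,1.3,-0.55],"twist":0,"fingers":1}]'
python3 -m jog '[{"dp":[0,0.3,-0.15],"twist":0,"fingers":1},{"dp":[0,0.6,-0.25],"twist":0,"fingers":1},{"dp":[0,0.9,-0.4],"twist":0,"fingers":1},{"dp":[0,1.2,-0.5],"twist":0,"fingers":1},{"dp":[0,1.2,-0.5],"twist":0,"fingers":1}]'
python3 -c "
from h import *
fing(); d=cam('top'); e=reel('side')
a=cv2.resize(d['pixels'][150:320,100:340],(400,283)); b=cv2.resize(e['pixels'][120:300,80:330],(400,288))
cv2.imwrite('pics/s5.png',np.vstack([a,b]))"
```

```text
time_s: 8.98
tool_pos: [0.4423, 0.2096, -0.013]
tool_rot: [-157.3, -3.3, 178.6]
force: [-1.0, -6.1, 2.0]
grip_width: 0.087
grasp_force: 2.6
time_s: 9.6
tool_pos: [0.4425, 0.221, -0.0129]
tool_rot: [-157.1, -3.4, 178.6]
force: [-0.0, -7.3, 4.4]
grip_width: 0.0866
grasp_force: 4.1
A out [ 0.4425  0.2747 -0.0356]
A in [ 0.4425  0.2609 -0.0297]
B in [0.4425 0.1811 0.0039]
B out [0.4425 0.1673 0.0098]
side [0, 65, 96, 35, 1931] [0.6485 1.6136 0.018 ]
side [149, 162, 28, 17, 93] [0.4821 0.3842 0.018 ]
side [486, 185, 74, 67, 1740] [ 0.8241 -0.338   0.018 ]
side [257, 192, 20, 17, 214] [0.5436 0.0815 0.018 ]
```

View pics/s5.png

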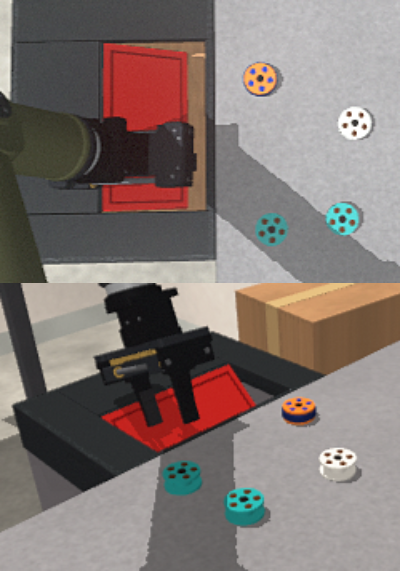

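The reel is no longer in view. I'll press 1 cm deeper so it drops clear, then lift straight out and let the flap shut.

```bash
python3 -m jog '[{"dp":[0,0.2,0.5],"twist":0,"fingers":1},{"dp":[-0.05,0.4,0.9],"twist":0,"fingers":1},{"dp":[-0.05,0.4,0.9],"twist":0,"fingers":1},{"dp":[-0.05,0.4,0.9],"twist":0,"fingers":1}]'
python3 -c "
from h import *
fing(); d=cam('wrist'); cv2.imwrite('pics/w.png',d['pixels'])"
python3 -m jog '[{"dp":[0.1,-0.8,-1.8],"twist":0,"fingers":1},{"dp":[0.2,-1.6,-3.8],"twist":0,"fingers":1},{"dp":[0.3,-3,-7.5],"twist":0,"fingers":1},{"dp":[0.6,-5,-12],"twist":0,"fingers":1},{"dp":[0.8,-7,-16.5],"twist":0,"fingers":1},{"dp":[0.8,-3,-18],"twist":0,"fingers":1},{"dp":[0.8,1,-20],"twist":0,"fingers":1},{"dp":[0.8,1,-20],"twist":0,"fingers":1}]'
python3 -c "
from h import *
fing(); d=reel(); e=reel('side')
a=cv2.resize(d['pixels'][150:320,100:340],(400,283)); b=cv2.resize(e['pixels'][120:300,80:330],(400,288))
cv2.imwrite('pics/s6.png',np.vstack([a,b]))"
```

```text
time_s: 10.2
tool_pos: [0.4432, 0.2241, -0.0219]
tool_rot: [-157.4, -3.3, 178.7]
force: [-1.0, -4.1, 7.6]
grip_width: 0.0869
grasp_force: 4.0
A out [ 0.4432  0.2781 -0.0444]
A in [ 0.4432  0.2643 -0.0386]
B in [ 0.4433  0.184  -0.0052]
B out [0.4433 0.1702 0.0005]
time_s: 11.25
tool_pos: [0.4455, 0.3165, 0.1574]
tool_rot: [-157.7, -3.3, 179.1]
force: [0.4, -0.3, -0.9]
grip_width: 0.0874
grasp_force: 0.0
A out [0.445  0.3708 0.1352]
A in [0.4452 0.3569 0.1408]
B in [0.4458 0.276  0.174 ]
B out [0.446  0.2621 0.1797]
top [440, 33, 79, 1, 79] [ 0.9258 -0.4309  0.018 ]
top [488, 72, 27, 23, 101] [ 0.803  -0.4794  0.018 ]
top [247, 188, 19, 19, 275] [0.553  0.0887 0.018 ]
side [0, 65, 96, 35, 1922] [0.6486 1.6147 0.018 ]
side [113, 73, 19, 19, 96] [0.8748 1.2896 0.018 ]
side [486, 185, 74, 53, 1141] [ 0.84   -0.3329  0.018 ]
side [257, 192, 20, 17, 214] [0.5436 0.0815 0.018 ]
side [487, 224, 65, 23, 97] [ 0.7418 -0.3518  0.018 ]
```

View pics/w.png

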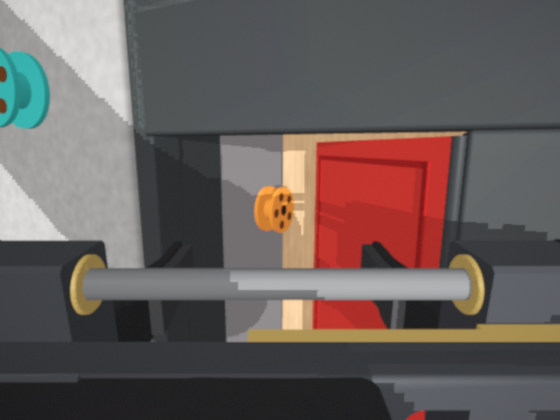

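View pics/s6.png

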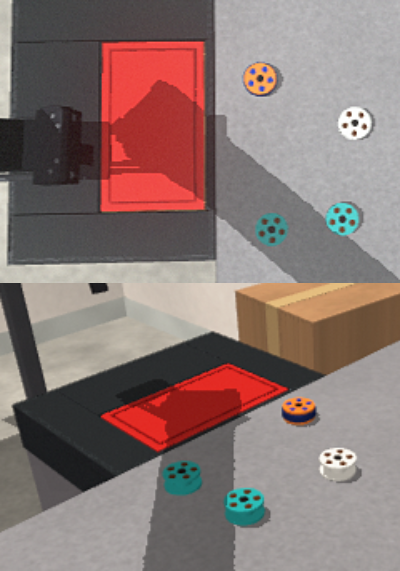

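The wrist view shows the reel down in the bin at (273,210), and in the last picture the flap is shut and everything else is in place. One quick depth check from that wrist picture before handing in.

Run:
```python
from h import *
d=cam('wrist'); p,R,o=tool(); c=-d['R'].T@d['t']; r=R.T@(c-p); Rc=R.T@d['R'].T
p0=np.array([.4432,.2241,-.0219]); R0=Ro.from_euler('xyz',[-157.4,-3.3,178.7],degrees=True).as_matrix()
ray0=R0@Rc@np.array([(273-d['cx'])/d['fx'],(210-d['cy'])/d['fy'],1]); c0=p0+R0@r
print(c0, 'size-based', c0+ray0*d['fx']*.042/48)
```

```text
[0.38528099 0.28909838 0.13000084] size-based [ 0.43925039  0.17603904 -0.13466367]
```

Run:
```python
import cv2,numpy as np
p=cv2.imread('pics/w.png'); h=cv2.cvtColor(p,cv2.COLOR_BGR2HSV); m=cv2.inRange(h,(8,170,120),(22,255,255)); m[:, :235]=0;m[:,305:]=0;m[:170]=0;m[250:]=0
m=cv2.morphologyEx(m,cv2.MORPH_OPEN,np.ones((3,3)));print(cv2.boundingRect(m))
```

```text
(255, 187, 38, 45)
```

The reel's apparent size puts its centre at about z = -0.149, which matches it standing on edge on the cartons.

```bash
python3 -c "
from cell import env
print(env.sign_off())"
```

```text
the job is handed in; nothing more can be done
None
```

I handed the job in at about 11 s; no verdict came back. The empty reel is in the bin (about 0.149 m below the bench top, worked out from a wrist picture), the flap is shut, the full reel has not moved, and I never went near the cone or bottle. The flap was held about 0.25 rad open, not 0.8, when the push began, so the reel tipped in first and dropped clear as I pressed deeper.

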